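# Make up the check load on a sprung pan, lock it and put the spare weights away

## Robot

A 6-joint arm with a two-finger parallel gripper is mounted at the origin on a cart in front of the work surface, level with it; the furniture and walls round the work are solid. World frame = base frame: x ahead of the robot, y to its left, z up, the work surface at z = 0. Lengths are in m, angles in rad, forces in N, time in s.
With the tool pointing down it reaches from about 0.35 to 0.775 m from the base axis. Payload 5.5 kg.
Tool frame: the origin (TCP) lies between the finger pads; the fingertips stand 22 mm ahead of it and the grasp point (between the pads) lies 3 mm ahead of it; z points along the fingers, y is the line along which they close (so a half turn about z gives the same grasp; the last joint's range is limited). The gripper opens to 85 mm and grips with 20 to 120 N. Pads are 22 mm wide; open, the fingers measure 114 mm over their backs; the gripper's body (76 mm by 85 mm) begins 54 mm behind the grasp point. The pads swing forward as they close: fully open they stand 13 mm farther back than shut.
Start: joints at [-1.344, 0.313, 0.046, 1.304, 0, 1.431], TCP at [0.206, -0.537, 0.253] pointing down, gripper open.
Joint ranges: [-2.76, 2.76], [-0.86, 1.69], [-1.03, 1.26], [-2.2, 2.34], [-1.47, 1.5], [-3.14, 3.14]. Speed limits (rad/s): [2.57, 2.57, 3.14, 3.14, 3.14, 3.14].

## Interface

Orientations are given as a unit quaternion [w, x, y, z].
In Python, from workcell import env, job, read_camera gives the robot as it stands (env), with the cameras as plain functions and the job (job).
- The arm moves only by the shell command python3 nudge.py 'ROWS' [OPENING] [FORCE]. ROWS is a JSON list of rows, 1 to 8 of them, each an object with the fields x, y, z (the shift in normalised numbers (1 is 0.6 m)), drx, dry, drz (a rotation vector in shares of 180 degrees (1.0 is 180 degrees)); a field left out counts as zero; each row is the pose to reach, as a shift and turn from the pose commanded when the command began, along the tool's axes at that moment; what a row does not reach only later rows make up. A row lasts 1/8 s, in which the tool goes at most 0.0625 m and 0.188 rad, less where a joint would pass 70% of its speed; a pose out of reach is approached as far as the arm can. OPENING is the finger opening in m, set as the command begins (- or left out keeps the last). The fingers move at their own pace and stop on an object; FORCE is the grip in N (left out, the last holds). Time passes only in rows, so rows that do not move let the fingers close. It prints the time, the measured TCP pose, the force, the opening and the grip force at its end. A shift or turn number past 1, either way, is cut back to 1. Input that does not fit is refused with a message, and nothing moves.
- env.get_state(): the state, without advancing time (a new reading comes with each control period).
- read_camera(name): name is "side" or "top"; returns a dict with "image" (400x640x3 uint8, red, green, blue), "K" (3x3 intrinsics, pixels), "D" ([k1, k2, p1, p2, k3] as OpenCV has them; the pictures are not rectified), "R" (3x3) and "t" (3): a world point X has camera coordinates R X + t. Camera axes: x right, y down, z forward; pixel columns grow to the right and rows downward; lengths in m; the calibration is good to about 2 mm. A picture is of the moment at which its call begins. There is no depth.
- job.hand_in(): hands the job in; it is judged then, once.
The state is a dict: "clock": time; "joint_pos": joint angles; "qvel": joint speeds; "tau": joint torques, N m; "tcp_pos": TCP position; "orientation": TCP orientation; "wrist_force": force on the tool from outside, world axes, zero at the start; "ft_torque": the same for the moment, N m; "finger_gap": finger opening in m; "grip_force": force on a finger pad.
Only numpy, scipy, OpenCV 4.12 (cv2) and the standard library are available. Lean on these libraries where they do the work, as an engineer would, in place of code of your own. Each camera call takes 0.05 s, during which the arm holds its last target. There are 200 camera calls.

## Task

Set the lidded sample tin on the sprung pan and add brass weights beside it, as many as it takes and no more, until the pan's red pointer rests on the green band of its index post with your hand off it. Then turn the red wing knob a quarter turn clockwise, fully home, so that its tongue locks the pan, and see that every brass weight that is not on the pan ends up in the blue tray. Leave the red stopper and the black tape roll where they are.

Things in the scene. Friction and masses are not known exactly. Their poses are not given: they have to be found in the camera images.
- scale: The scale, fixed on the bench; origin on the bench under the pan's centre; its x points away from the robot, y left (yaw within 0.12). Grey base; on its right a blue console 66 mm high (local x -60 to 60, y -170 to -95 mm) with the wing knob; at the front left a white index post 34 mm wide, 128 mm high (local x -96, y 62 mm), its green band centred 70 mm over the bench.
- pan_floor (a point): Centre of the top of the pan's floor, axes as the scale's. The pan is an aluminium tray 180 mm (x) by 172 mm (y) outside, walls 4 mm thick rising 30 mm above the floor; unloaded the floor is 112 mm over the bench. It stays level however loaded. A steel edge with a slot hangs from its right side.
- pan (a joint): How far the pan has sunk (m): 0 unloaded, stop at 0.050. Linear damped spring: 8 mm for every 200 g, at rest within about a second. The red pointer is on the green band from 0.035 to 0.045 (centre 0.040). The tin alone (mass not known, 0.15 to 0.55 kg) sinks it by 6 to 22 mm, so two to four weights are needed.
- lock (a joint): Angle of the wing knob (rad): 0 to 0.3 at the start (tongue clear), grows clockwise seen from above; home at 1.57, stop at 1.65; it stays where it is left. Its tongue, hidden under the console cover, enters the slot in the pan's edge only while the pointer is on the green band (5.5 mm clearance above and below); otherwise it meets the edge at about 0.85: do not force it.
- lock_grip (a point): Centre of the knob's red wing, 92 mm over the bench, on the vertical turning axis; the wing is a bar 46 mm long and 11 mm wide, 76 to 102 mm over the bench, along the point's x axis: along the scale's x at joint value 0 and turning with the joint.
- tin: Round pressed aluminium sample tin with a fixed lid, 64 mm across, 40 mm tall; origin at the centre of its underside, z up.
- tray: Blue open tray, fixed on the bench, 200 mm (x) by 96 mm (y), 24 mm high, walls and floor 4 mm thick; origin at the centre of its underside, x away from the robot (within 0.04 rad).
- w1: Brass 200 g weight with a knob on top, 35 mm in diameter, 48 mm tall, straight-sided below and narrowing towards the knob; origin at the centre of its underside, z up. All the weights are alike. Between four and six of w1 to w6 are there.
- w2: Brass 200 g weight with a knob on top, 35 mm in diameter, 48 mm tall, straight-sided below and narrowing towards the knob; origin at the centre of its underside, z up. All the weights are alike. Between four and six of w1 to w6 are there.
- w3: Brass 200 g weight with a knob on top, 35 mm in diameter, 48 mm tall, straight-sided below and narrowing towards the knob; origin at the centre of its underside, z up. All the weights are alike. Between four and six of w1 to w6 are there.
- w4: Brass 200 g weight with a knob on top, 35 mm in diameter, 48 mm tall, straight-sided below and narrowing towards the knob; origin at the centre of its underside, z up. All the weights are alike. Between four and six of w1 to w6 are there.
- w5: Brass 200 g weight with a knob on top, 35 mm in diameter, 48 mm tall, straight-sided below and narrowing towards the knob; origin at the centre of its underside, z up. All the weights are alike. Between four and six of w1 to w6 are there.
- w6: Brass 200 g weight with a knob on top, 35 mm in diameter, 48 mm tall, straight-sided below and narrowing towards the knob; origin at the centre of its underside, z up. All the weights are alike. Between four and six of w1 to w6 are there.
- stopper: Bystander: red rubber stopper, 38 mm in diameter, 28 mm tall; origin at the centre of its underside.
- tape_roll: Bystander: roll of black tape lying flat, 53 mm in diameter, 19 mm tall; origin at the centre of its underside.

How it is judged:
On the way, in this order (a step that is already met when the one before it is completed fails the run):
1. with the tin and weights on the pan, the fingers off and the knob not yet turned, the pan rests with its pointer on the green band (value of joint pan between 0.035 and 0.045 m and x of tin in the frame of pan_floor between -0.088 and 0.088 m and y of tin in the frame of pan_floor between -0.084 and 0.084 m and z of tin in the frame of pan_floor between -0.01 and 0.05 m and value of joint lock below 0.7 rad and contact force between the fingers and anything else below 0.5 N and velocity of joint pan between -0.01 and 0.01 m/s), for 0.4 s.
2. the wing knob is turned home while the pointer is on the green band (value of joint pan between 0.035 and 0.045 m and value of joint lock above 1.35 rad), for 0.2 s.
At the end, for the whole second after the job is handed in: The pan has sunk 35 to 45 mm (pointer on the green band) under the tin, standing upright on it, and weights; the knob is turned past 1.35 rad; every weight present lies on the pan or in the tray (all of step 2 and x of tin in the frame of pan_floor between -0.088 and 0.088 m and y of tin in the frame of pan_floor between -0.084 and 0.084 m and z of tin in the frame of pan_floor between -0.01 and 0.05 m and angle between tin's own z axis and vertical below 0.2 rad and ((x of w1 in the frame of pan_floor between -0.088 and 0.088 m and y of w1 in the frame of pan_floor between -0.084 and 0.084 m and z of w1 in the frame of pan_floor between -0.01 and 0.05 m) or (x of w1 in the frame of tray between -0.098 and 0.098 m and y of w1 in the frame of tray between -0.046 and 0.046 m and z of w1 in the frame of tray between -0.005 and 0.045 m)) and ((x of w2 in the frame of pan_floor between -0.088 and 0.088 m and y of w2 in the frame of pan_floor between -0.084 and 0.084 m and z of w2 in the frame of pan_floor between -0.01 and 0.05 m) or (x of w2 in the frame of tray between -0.098 and 0.098 m and y of w2 in the frame of tray between -0.046 and 0.046 m and z of w2 in the frame of tray between -0.005 and 0.045 m)) and ((x of w3 in the frame of pan_floor between -0.088 and 0.088 m and y of w3 in the frame of pan_floor between -0.084 and 0.084 m and z of w3 in the frame of pan_floor between -0.01 and 0.05 m) or (x of w3 in the frame of tray between -0.098 and 0.098 m and y of w3 in the frame of tray between -0.046 and 0.046 m and z of w3 in the frame of tray between -0.005 and 0.045 m)) and ((x of w4 in the frame of pan_floor between -0.088 and 0.088 m and y of w4 in the frame of pan_floor between -0.084 and 0.084 m and z of w4 in the frame of pan_floor between -0.01 and 0.05 m) or (x of w4 in the frame of tray between -0.098 and 0.098 m and y of w4 in the frame of tray between -0.046 and 0.046 m and z of w4 in the frame of tray between -0.005 and 0.045 m)) and ((x of w5 in the frame of pan_floor between -0.088 and 0.088 m and y of w5 in the frame of pan_floor between -0.084 and 0.084 m and z of w5 in the frame of pan_floor between -0.01 and 0.05 m) or (x of w5 in the frame of tray between -0.098 and 0.098 m and y of w5 in the frame of tray between -0.046 and 0.046 m and z of w5 in the frame of tray between -0.005 and 0.045 m)) and ((x of w6 in the frame of pan_floor between -0.088 and 0.088 m and y of w6 in the frame of pan_floor between -0.084 and 0.084 m and z of w6 in the frame of pan_floor between -0.01 and 0.05 m) or (x of w6 in the frame of tray between -0.098 and 0.098 m and y of w6 in the frame of tray between -0.046 and 0.046 m and z of w6 in the frame of tray between -0.005 and 0.045 m)) and linear speed of tin below 0.02 m/s); the robot touches nothing.
It fails at once if the stopper or the tape roll is shifted by more than 5 cm (distance of any of stopper, tape_roll from where it was at the start of the episode above 0.05 m).
Of w1, w2, w3, w4, w5, w6 only 4 to 6 are there at a start; the rules pass over those that are not, and their reading is None.
At some moment in a run one of w1, w2, w3, w4, w5, w6 may be knocked a few centimetres aside while the robot is not near it.
It also fails if it takes over 210 s, if anything falls off the work surface, if the arm or the gripper's body presses on something with over 40 N, if the wrist force passes 120 N, or if a joint passes its speed limit or range.

## Working session

There is one attempt and no reset: what is moved stays moved. The work goes in short steps, Python scripts to look and compute and a shell command to move; the robot and the scene stay as the last step left them, time stands still between calls to the robot, and variables do not carry over. Pictures are saved under pics/ and viewed, at most 14 in all, crops included, and the job is handed in when it is done.

```bash
ls; mkdir -p pics
python3 - <<'E'
from workcell import env, job, read_camera
import cv2
for n in("side","top"):
    c=read_camera(n); cv2.imwrite(f"pics/{n}0.png",c["image"][:,:,::-1]); print(n,c["K"],c["D"],c["R"],c["t"])
s=env.get_state();print(s)
E
```

```text
nudge.py
pics
workcell.py
side [[437.34424821   0.         312.84274604]
 [  0.         437.34424821 203.54954342]
 [  0.           0.           1.        ]] [-0.06681041  0.          0.          0.          0.        ] [[ 0.91655808 -0.39920035 -0.02367202]
 [-0.22680985 -0.47017438 -0.8529322 ]
 [ 0.32936086  0.78713095 -0.5214847 ]] [-0.47626876  0.21201132  1.06369707]
top [[374.47584526   0.         315.94901584]
 [  0.         374.47584526 202.29173261]
 [  0.           0.           1.        ]] [-0.0576551  0.         0.         0.         0.       ] [[ 0.02751666 -0.99960386 -0.00591162]
 [-0.98588043 -0.02616075 -0.16539467]
 [ 0.1651745   0.01037926 -0.98620974]] [-0.0046359   0.54992988  1.05883811]
{'clock': 0.1, 'joint_pos': array([-1.34360634e+00,  3.13951747e-01,  4.51172694e-02,  1.30360120e+00,
        1.64342585e-05,  1.43119619e+00]), 'qvel': array([ 0.00031292, -0.00115495, -0.00023259,  0.00109178, -0.00203115,
       -0.00019571]), 'tau': array([ 1.47859075e-03, -4.81726348e+01,  2.99243116e+01,  1.28213459e-02,
       -7.46293745e-05,  2.49498832e-06]), 'tcp_pos': array([ 0.20610966, -0.5363541 ,  0.25249306]), 'orientation': array([-8.19251311e-04,  9.83229878e-01,  1.82368676e-01, -2.76769911e-05]), 'wrist_force': array([-0.38472501, -0.11450533, -0.27454677]), 'ft_torque': array([0.00989649, 0.03252024, 0.05858183]), 'grip_force': 0.0, 'finger_gap': 0.08533010568450912}
```

View pics/side0.png

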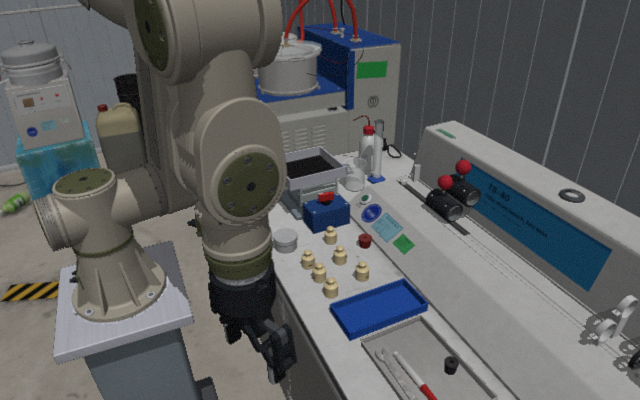

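View pics/top0.png

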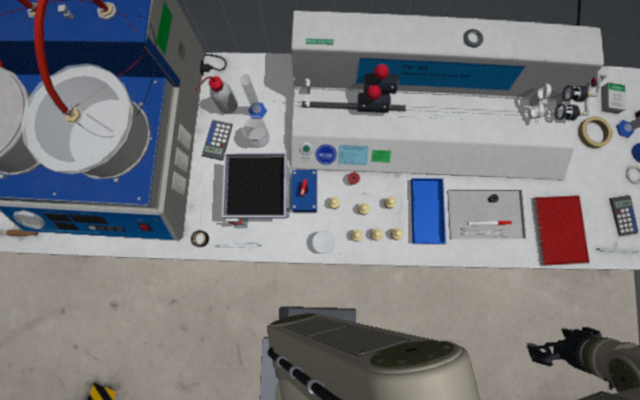

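The side view shows the scale around (312,185), knob (326,197), tin (285,241), six weights between (308,232) and (362,300), and the tray (378,307). In the top view the tin is at (320,241), the pan (255,186), the knob (304,187) and the tray (427,211). The stopper is at (352,178) and the tape roll probably at (200,239). I'll enlarge both.

```bash
cat > h.py <<'E'
import numpy as np, cv2, sys
from workcell import env, job, read_camera
from scipy.spatial.transform import Rotation as R
CAM={}
def cam(n):
    CAM[n]=read_camera(n); return CAM[n]
def crop(n,x0,y0,x1,y1,k,name):
    c=cam(n); im=c["image"][y0:y1,x0:x1,::-1]
    cv2.imwrite("pics/"+name,cv2.resize(im,None,fx=k,fy=k,interpolation=cv2.INTER_CUBIC))
def ray(n,uv):
    c=CAM.get(n) or cam(n)
    p=cv2.undistortPoints(np.float64([[uv]]),np.array(c["K"]),np.array(c["D"]))[0,0]
    Rm=np.array(c["R"]); return -Rm.T@np.array(c["t"]), Rm.T@np.array([*p,1])
def atz(n,uv,z):
    o,d=ray(n,uv); return o+d*(z-o[2])/d[2]
def tri(us,ut):
    o1,d1=ray("side",us);o2,d2=ray("top",ut)
    A=np.stack([d1,-d2],1);s=np.linalg.lstsq(A,o2-o1,rcond=None)[0]
    a,b=o1+s[0]*d1,o2+s[1]*d2; return (a+b)/2,np.linalg.norm(a-b)
def proj(n,X):
    c=CAM.get(n) or cam(n)
    return cv2.projectPoints(np.float64([X]),cv2.Rodrigues(np.array(c["R"]))[0],np.array(c["t"]),np.array(c["K"]),np.array(c["D"]))[0].ravel()
def to(x,y,z,yaw=None):
    "shift in tool axes to a world TCP position (tool y axis at yaw)"
    s=env.get_state(); q=s["orientation"]; r=R.from_quat([q[1],q[2],q[3],q[0]])
    d=r.inv().apply(np.array([x,y,z])-s["tcp_pos"])
    a=r.as_matrix(); out=[np.round(d,4)]
    if yaw is not None:
        best=None
        for k in(0,np.pi):
            yv=np.array([np.cos(yaw+k),np.sin(yaw+k),0]);zv=np.array([0,0,-1.])
            T=np.stack([np.cross(yv,zv),yv,zv],1); rv=(r.inv()*R.from_matrix(T)).as_rotvec()
            if best is None or np.linalg.norm(rv)<np.linalg.norm(best): best=rv
        out.append(np.round(best,4))
    return out
E
python3 - <<'E'
from h import *
crop("top",215,135,455,260,3.3,"tc.png"); crop("side",260,140,440,340,3,"sc.png")
E
```

```text
(no output)
```

View pics/tc.png

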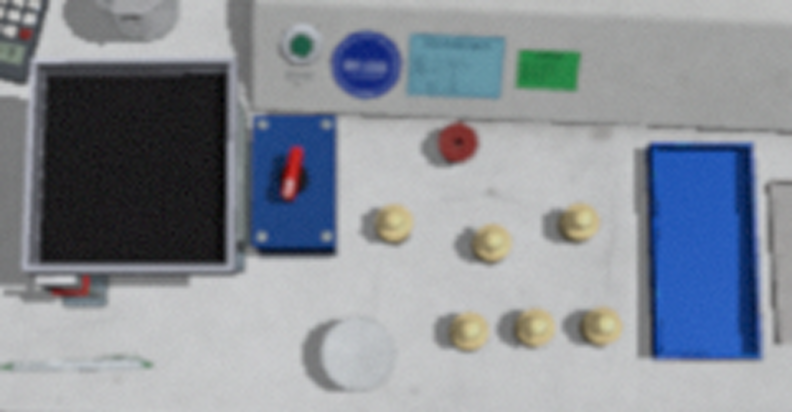

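View pics/sc.png

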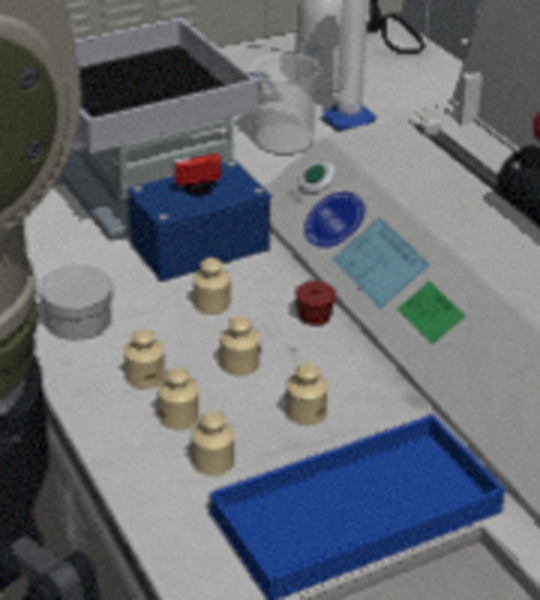

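The crops show six weights (A tc(396,217) by the console, B (491,237), C (581,216), front row D (469,327), E (535,322), F (602,322)). The tin top is at (358,351), the knob wing runs from (297,150) to (288,195), and the tray corners are (650,144) to (760,357).

Run:
```python
from h import *
np.set_printoptions(precision=4,suppress=True)
T=lambda x,y:(x/3.3+215-.35,y/3.3+135-.35)
S=lambda x,y:(x/3+260-.33,y/3+140-.33)
for n,t,s in [("A",(396,217),(210,266)),("B",(491,237),(239,325)),("C",(581,216),(307,373)),("D",(469,327),(143,338)),("E",(535,322),(177,377)),("F",(602,322),(212,420)),("tin",(358,350),(76,284)),("knob",(293,170),(198,163)),("trayNE",(752,144),(500,490)),("trayNW",(650,144),(431,424)),("trayS",(655,357),(213,506)),("traySE",(760,357),(277,586)),("panNR",(234,62),(178,23)),("panSR",(240,268),(260,97)),("stop",(459,138),(316,288))]:
    X,e=tri(S(*s),T(*t)); print(n,X,"err %.4f"%e)
z=.142
P=[atz("top",T(*p),z) for p in[(37,62),(234,62),(240,268),(25,270)]]
print("rim",P,np.mean(P,0))
print("rimsize",[np.linalg.norm(P[i]-P[i-1]) for i in range(4)])
print("wing",atz("top",T(297,150),.1),atz("top",T(288,195),.1))
print("band/tape",atz("top",(200,239),.019))
Q=[atz("top",T(*p),.066) for p in[(253,117),(336,114),(336,246),(250,246)]]
print("console top",Q,np.mean(Q,0))
```

```text
A [ 0.5543 -0.0439  0.0471] err 0.0051
B [ 0.5399 -0.1296  0.0437] err 0.0032
C [ 0.5611 -0.2103  0.0436] err 0.0032
D [ 0.4589 -0.1109  0.0433] err 0.0031
E [ 0.4646 -0.1692  0.0427] err 0.0039
F [ 0.4667 -0.2288  0.0433] err 0.0024
tin [ 0.4356 -0.0132  0.0434] err 0.0041
knob [0.5843 0.0468 0.0996] err 0.0037
trayNE [ 0.6358 -0.3727  0.0258] err 0.0039
trayNW [ 0.636  -0.2804  0.0166] err 0.0025
trayS [ 0.4401 -0.2839  0.0119] err 0.0001
traySE [ 0.4429 -0.3782  0.019 ] err 0.0022
panNR [0.6147 0.0955 0.2266] err 0.0552
panSR [0.562  0.05   0.1664] err 0.1542
stop [ 0.6317 -0.1007  0.0354] err 0.0038
rim [array([0.6641, 0.2621, 0.142 ]), array([0.6679, 0.0967, 0.142 ]), array([0.4949, 0.0846, 0.142 ]), array([0.4885, 0.2598, 0.142 ])] [0.5788 0.1758 0.142 ]
rimsize [np.float64(0.17563525221178336), np.float64(0.16545285845247917), np.float64(0.1734237510645846), np.float64(0.17533250392875652)]
wing [0.6036 0.0434 0.1   ] [0.5641 0.0498 0.1   ]
band/tape [0.4336 0.3548 0.019 ]
console top [array([0.6405, 0.0851, 0.066 ]), array([0.6451, 0.0112, 0.066 ]), array([0.5263, 0.008 , 0.066 ]), array([0.5243, 0.0832, 0.066 ])] [0.5841 0.0469 0.066 ]
```

```bash
python3 -c "
from h import *
print(to(.436,-.013,.20,0),to(.436,-.013,.2))"
```

```text
[array([ 0.4023, -0.4064,  0.0532]), array([-4.000e-04, -4.000e-04, -1.204e+00])] [array([ 0.4023, -0.4064,  0.0532])]
```

The manual's scale: shifts go in shares of 0.6 m and turns go in shares of 180 degrees. Converting my numbers, -0.32 m / 0.6 = -0.5333, -0.28 m / 0.6 = -0.4667, -1.204 rad / 3.1416 = -0.3832.

```bash
python3 nudge.py '[{"x":0.0667, "y":-0.0667, "drz":-0.0573}, {"x":0.1333, "y":-0.1333, "drz":-0.1146}, {"x":0.2, "y":-0.2, "drz":-0.1719}, {"x":0.2667, "y":-0.2667, "drz":-0.2292}, {"x":0.3333, "y":-0.3333, "drz":-0.2865}, {"x":0.4, "y":-0.4, "drz":-0.3438}, {"x":0.4667, "y":-0.4667, "drz":-0.3832}, {"x":0.5333, "y":-0.5333, "drz":-0.3832}]' 0.085 40
python3 -c "
from h import *
print(to(.436,-.013,.20,0))"
```

```text
clock: 1.3
tcp_pos: [0.3907, -0.1217, 0.2536]
orientation: [0.001, 0.707, 0.707, 0.0]
wrist_force: [0.3, -0.5, -0.2]
finger_gap: 0.0846
grip_force: 0.0
[array([0.1087, 0.0453, 0.0536]), array([0.001 , 0.0006, 0.0006])]
```

```bash
python3 nudge.py '[{"x":0.0917, "y":0.0383, "z":0.0167}, {"x":0.1817, "y":0.075, "z":0.0667}, {"x":0.1817, "y":0.075, "z":0.15}, {"x":0.1817, "y":0.075, "z":0.2333}, {"x":0.1817, "y":0.075, "z":0.3}, {"x":0.1817, "y":0.075, "z":0.35}, {"x":0.1817, "y":0.075, "z":0.375}, {"x":0.1817, "y":0.075, "z":0.375}]'
python3 nudge.py '[{}, {}, {}, {}, {}, {}]' 0.05 40
```

```text
clock: 2.3
tcp_pos: [0.4341, -0.0141, 0.0273]
orientation: [-0.001, 0.707, 0.707, -0.001]
wrist_force: [0.2, -0.2, 0.1]
finger_gap: 0.0854
grip_force: 0.0
clock: 3.05
tcp_pos: [0.4353, -0.0145, 0.0294]
orientation: [0.001, 0.707, 0.707, 0.0]
wrist_force: [-2.4, 0.3, 6.1]
finger_gap: 0.0616
grip_force: 42.5
```

Converted, -0.2 m / 0.6 = -0.3333, -0.18 m / 0.6 = -0.3.

```bash
python3 nudge.py '[{"z":-0.05}, {"z":-0.1333}, {"z":-0.2167}, {"z":-0.3}, {"z":-0.3333}, {"z":-0.3333}, {"z":-0.3333}, {"z":-0.3333}]'
python3 nudge.py '[{"x":0.0667, "y":0.0333}, {"x":0.15, "y":0.0833}, {"x":0.2333, "y":0.1417}, {"x":0.3167, "y":0.1917}, {"x":0.375, "y":0.225}, {"x":0.3933, "y":0.2383}, {"x":0.3933, "y":0.2383}, {"x":0.3933, "y":0.2383}]'
python3 -c "
from h import *
crop('top',215,135,335,255,4,'t1.png')
print(env.get_state()['wrist_force'],to(.578,.222,.1405,0))"
```

```text
clock: 4.05
tcp_pos: [0.4341, -0.0141, 0.2267]
orientation: [-0.001, 0.707, 0.707, -0.001]
wrist_force: [0.3, -0.5, -4.7]
finger_gap: 0.0617
grip_force: 46.4
clock: 5.05
tcp_pos: [0.5774, 0.2205, 0.2277]
orientation: [-0.0, 0.707, 0.707, -0.001]
wrist_force: [-0.0, 0.2, -3.9]
finger_gap: 0.0619
grip_force: 46.4
[ 0.18463822 -0.1756907  -4.95685702] [array([0.0017, 0.0006, 0.0876]), array([-0.0011,  0.0007, -0.0014])]
```

View pics/t1.png

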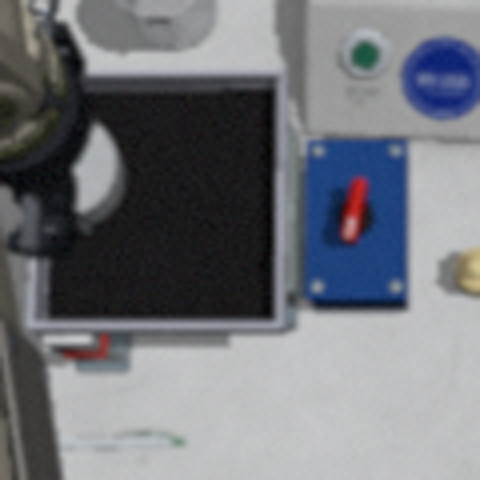

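The tin hangs over the left half of the pan (right edge at crop (127,165)), clear of the walls, and weighs about 0.45 kg. Lowering it now.

Converted, 0.089 m / 0.6 = 0.1483, 0.086 m / 0.6 = 0.1433.

```bash
python3 nudge.py '[{"z":0.05}, {"z":0.0917}, {"z":0.1167}, {"z":0.1333}, {"z":0.1433}, {"z":0.1483}, {"z":0.1483}, {"z":0.1483}]'
python3 nudge.py '[{}, {}, {}, {}]' 0.080
python3 nudge.py '[{"z":-0.05}, {"z":-0.1167}, {"z":-0.2}, {"z":-0.2}]'
python3 -c "
from h import *
print(to(.459,-.111,.20,0),to(.459,-.111,.029,0))"
```

```text
clock: 6.1
tcp_pos: [0.5785, 0.2218, 0.1398]
orientation: [0.0, 0.707, 0.707, 0.0]
wrist_force: [-0.3, -0.4, -4.7]
finger_gap: 0.0619
grip_force: 46.4
clock: 6.6
tcp_pos: [0.5783, 0.2217, 0.1395]
orientation: [0.0, 0.707, 0.707, 0.0]
wrist_force: [0.2, 0.9, 0.1]
finger_gap: 0.08
grip_force: 0.0
clock: 7.1
tcp_pos: [0.5804, 0.2223, 0.2643]
orientation: [0.002, 0.707, 0.707, 0.004]
wrist_force: [0.4, -0.0, 0.7]
finger_gap: 0.0803
grip_force: 0.0
[array([-0.3334, -0.122 ,  0.0626]), array([ 0.0087, -0.002 ,  0.0001])] [array([-0.3337, -0.1234,  0.2336]), array([ 0.0087, -0.002 ,  0.0001])]
```

Converted, -0.333 m / 0.6 = -0.555, 0.06 m / 0.6 = 0.1.

```bash
python3 nudge.py '[{"x":-0.0667, "y":-0.025}, {"x":-0.1667, "y":-0.0583}, {"x":-0.2667, "y":-0.0917}, {"x":-0.3667, "y":-0.1333}, {"x":-0.4667, "y":-0.1667}, {"x":-0.5333, "y":-0.1917, "z":0.0333}, {"x":-0.555, "y":-0.2, "z":0.1}, {"x":-0.555, "y":-0.2, "z":0.15}]' 0.06
python3 nudge.py '[{}, {}]'
python3 -c "
from h import *
crop('top',215,135,455,260,3.3,'t2.png');
crop('side',260,140,440,340,3,'s2.png');
print(to(.459,-.111,.026,0))"
```

```text
clock: 8.1
tcp_pos: [0.4568, -0.1124, 0.1673]
orientation: [-0.001, 0.708, 0.706, -0.0]
wrist_force: [0.0, -1.4, 0.4]
finger_gap: 0.0599
grip_force: 0.0
clock: 8.35
tcp_pos: [0.4585, -0.1113, 0.1699]
orientation: [0.0, 0.707, 0.707, 0.0]
wrist_force: [-0.4, -0.4, 0.7]
finger_gap: 0.06
grip_force: 0.0
[array([ 0.0005, -0.0005,  0.1446]), array([0.0022, 0.001 , 0.0007])]
```

View pics/s2.png

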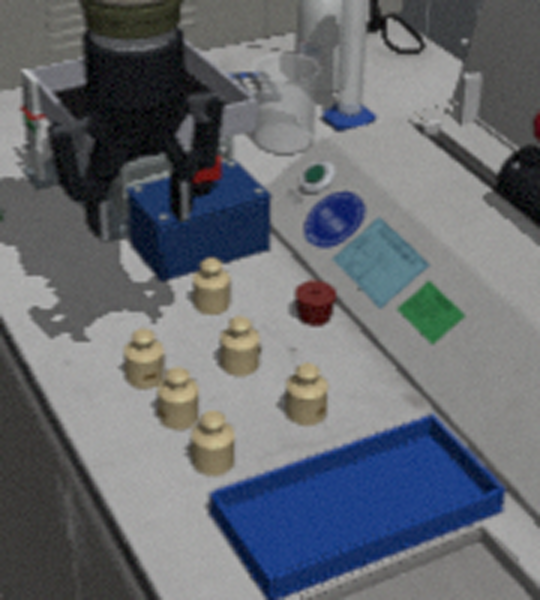

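All six weights stand where measured (D at (144,345) here), the tin is off the bench, and the pointer shows at the left at about (35,115). Picking D.

Converted, 0.144 m / 0.6 = 0.24, 0.12 m / 0.6 = 0.2.

```bash
python3 nudge.py '[{"z":0.0833}, {"z":0.15}, {"z":0.2}, {"z":0.2283}, {"z":0.24}, {"z":0.24}]'
python3 nudge.py '[{}, {}, {}, {}, {}]' 0.025 40
python3 nudge.py '[{"z":-0.0667}, {"z":-0.15}, {"z":-0.25}, {"z":-0.3333}, {"x":0.05, "y":0.0167, "z":-0.3333}, {"x":0.1333, "y":0.05, "z":-0.3333}, {"x":0.2167, "y":0.0833, "z":-0.3333}, {"x":0.3, "y":0.1167, "z":-0.3333}]'
python3 nudge.py '[{"x":0.0583, "y":0.0133}, {"x":0.0783, "y":0.0192, "z":0.0333}, {"x":0.0783, "y":0.0192, "z":0.0667}, {"x":0.0783, "y":0.0192, "z":0.0667}]'
python3 -c "
from h import *
print(to(.5405,.116,.121,0))"
```

```text
clock: 9.2
tcp_pos: [0.4588, -0.1114, 0.0258]
orientation: [0.0, 0.707, 0.707, 0.0]
wrist_force: [0.9, -0.1, 0.2]
finger_gap: 0.06
grip_force: 0.0
clock: 9.82
tcp_pos: [0.459, -0.1117, 0.0265]
orientation: [0.001, 0.707, 0.707, 0.0]
wrist_force: [-0.9, 0.3, 6.9]
finger_gap: 0.0325
grip_force: 39.8
clock: 10.82
tcp_pos: [0.5285, 0.0702, 0.2255]
orientation: [0.0, 0.707, 0.707, 0.0]
wrist_force: [0.4, -0.7, -1.0]
finger_gap: 0.0325
grip_force: 40.8
clock: 11.32
tcp_pos: [0.5381, 0.1159, 0.1836]
orientation: [-0.001, 0.707, 0.707, -0.002]
wrist_force: [0.1, 0.8, -2.5]
finger_gap: 0.0326
grip_force: 40.7
[array([0.0002, 0.0026, 0.0626]), array([-0.004 ,  0.0004,  0.0006])]
```

Converted, 0.065 m / 0.6 = 0.1083, 0.058 m / 0.6 = 0.0967.

```bash
python3 nudge.py '[{"y":0.0017, "z":0.0417}, {"y":0.0017, "z":0.075}, {"y":0.0017, "z":0.0967}, {"y":0.0017, "z":0.1083}, {"y":0.0017, "z":0.1083}]'
python3 nudge.py '[{}, {}, {}]' 0.046
python3 nudge.py '[{"z":-0.0667}, {"z":-0.15}, {"z":-0.2333}, {"x":-0.0667, "y":-0.0167, "z":-0.2333}, {"x":-0.15, "y":-0.0417, "z":-0.2333}, {"x":-0.2333, "y":-0.0667, "z":-0.2333}, {"x":-0.3167, "y":-0.0917, "z":-0.2167}, {"x":-0.4, "y":-0.1083, "z":-0.1667}]'
python3 nudge.py '[{"x":-0.0583, "y":-0.0133}, {"x":-0.075, "y":-0.0167, "z":0.05}, {"x":-0.075, "y":-0.0167, "z":0.05}]' 0.06
python3 -c "
from h import *
print(to(.4646,-.1692,.026,0))"
```

```text
clock: 11.95
tcp_pos: [0.5407, 0.1156, 0.1204]
orientation: [-0.0, 0.707, 0.707, -0.0]
wrist_force: [-0.6, 0.7, -1.6]
finger_gap: 0.0325
grip_force: 40.8
clock: 12.32
tcp_pos: [0.5411, 0.1157, 0.1209]
orientation: [0.0, 0.707, 0.707, 0.0]
wrist_force: [-0.0, -0.3, 0.0]
finger_gap: 0.0459
grip_force: 0.0
clock: 13.32
tcp_pos: [0.4763, -0.1263, 0.2218]
orientation: [0.002, 0.707, 0.707, 0.001]
wrist_force: [0.6, -0.2, -1.1]
finger_gap: 0.0459
grip_force: 0.0
clock: 13.7
tcp_pos: [0.4641, -0.1694, 0.1888]
orientation: [-0.002, 0.708, 0.706, -0.001]
wrist_force: [-0.5, -0.0, 0.5]
finger_gap: 0.0601
grip_force: 0.0
[array([-1.000e-04,  1.000e-03,  1.628e-01]), array([-0.0033, -0.0019, -0.002 ])]
```

Converted, 0.162 m / 0.6 = 0.27, 0.156 m / 0.6 = 0.26.

```bash
python3 nudge.py '[{"z":0.0833}, {"z":0.1667}, {"z":0.2333}, {"z":0.26}, {"z":0.27}, {"z":0.27}]'
python3 nudge.py '[{}, {}, {}, {}, {}]' 0.025 40
python3 nudge.py '[{"z":-0.0667}, {"z":-0.15}, {"z":-0.25}, {"z":-0.3333}, {"x":0.05, "y":0.025, "z":-0.3333}, {"x":0.1333, "y":0.0667, "z":-0.3333}, {"x":0.2167, "y":0.1167, "z":-0.3333}, {"x":0.3, "y":0.1583, "z":-0.3333}]'
python3 nudge.py '[{"x":0.0833, "y":0.05}, {"x":0.1583, "y":0.0917}, {"x":0.1783, "y":0.1017, "z":0.0333}, {"x":0.1783, "y":0.1017, "z":0.0667}, {"x":0.1783, "y":0.1017, "z":0.0667}]'
python3 -c "
from h import *
print(to(.6205,.118,.113,0))"
```

```text
clock: 14.45
tcp_pos: [0.4664, -0.1692, 0.0291]
orientation: [0.0, 0.707, 0.707, 0.0]
wrist_force: [0.3, 0.7, 0.0]
finger_gap: 0.06
grip_force: 0.0
clock: 15.08
tcp_pos: [0.4663, -0.1696, 0.0296]
orientation: [0.001, 0.707, 0.707, 0.0]
wrist_force: [-1.3, 0.7, 4.0]
finger_gap: 0.0321
grip_force: 39.5
clock: 16.08
tcp_pos: [0.5615, 0.0122, 0.2288]
orientation: [0.0, 0.707, 0.707, 0.0]
wrist_force: [0.3, -0.7, -2.3]
finger_gap: 0.0323
grip_force: 40.8
clock: 16.7
tcp_pos: [0.6196, 0.1172, 0.1857]
orientation: [-0.002, 0.707, 0.707, -0.002]
wrist_force: [-1.1, 0.1, -2.6]
finger_gap: 0.0325
grip_force: 40.8
[array([0.0009, 0.0013, 0.0727]), array([-0.0055,  0.0007, -0.0003])]
```

Converted, 0.074 m / 0.6 = 0.1233, 0.067 m / 0.6 = 0.1117.

```bash
python3 nudge.py '[{"z":0.05}, {"z":0.0917}, {"z":0.1117}, {"z":0.1233}, {"z":0.1233}]'
python3 nudge.py '[{}, {}, {}]' 0.046
python3 nudge.py '[{"z":-0.0667}, {"z":-0.15}, {"z":-0.2333}, {"x":-0.0667, "y":-0.025, "z":-0.2333}, {"x":-0.15, "y":-0.05, "z":-0.2333}, {"x":-0.2333, "y":-0.075, "z":-0.2333}, {"x":-0.3167, "y":-0.1, "z":-0.2167}, {"x":-0.3917, "y":-0.125, "z":-0.1667}]'
python3 nudge.py '[{"x":-0.02, "y":-0.0083}, {"x":-0.02, "y":-0.0083, "z":0.05}, {"x":-0.02, "y":-0.0083, "z":0.05}]' 0.06
python3 -c "
from h import *
print(to(.5399,-.1296,.027,0))
crop('top',215,135,455,260,3.3,'t3.png');crop('side',260,140,440,340,3,'s3.png')
c=cam('side')['image'][150:215,255:330,::-1];cv2.imwrite('pics/p3.png',cv2.resize(c,None,fx=8,fy=8,interpolation=2))"
```

```text
clock: 17.32
tcp_pos: [0.6216, 0.1179, 0.1145]
orientation: [-0.0, 0.707, 0.707, 0.0]
wrist_force: [-0.7, 2.7, 0.1]
finger_gap: 0.0324
grip_force: 41.0
clock: 17.7
tcp_pos: [0.622, 0.1174, 0.1147]
orientation: [0.0, 0.707, 0.707, 0.0]
wrist_force: [-0.1, -0.2, -0.3]
finger_gap: 0.046
grip_force: 0.0
clock: 18.7
tcp_pos: [0.5473, -0.1197, 0.2159]
orientation: [0.002, 0.707, 0.707, 0.001]
wrist_force: [0.9, -0.3, 0.8]
finger_gap: 0.0461
grip_force: 0.0
clock: 19.08
tcp_pos: [0.5406, -0.1287, 0.1832]
orientation: [-0.002, 0.707, 0.707, -0.001]
wrist_force: [0.2, -0.2, 0.3]
finger_gap: 0.0603
grip_force: 0.0
[array([-0.0012, -0.0002,  0.1562]), array([-0.0031, -0.0013,  0.    ])]
```

View pics/s3.png

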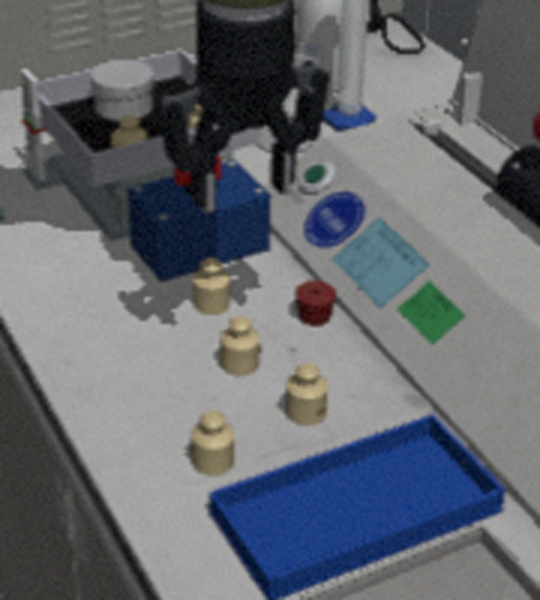

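The side crop shows tin and two weights on the pan, and A, B, C, F standing on the bench at (210,290), (239,345), (307,395) and (212,445). The pan is clearly lower. Adding B.

Converted, 0.159 m / 0.6 = 0.265, 0.154 m / 0.6 = 0.2567.

```bash
python3 nudge.py '[{"z":0.0833}, {"z":0.1667}, {"x":-0.0017, "z":0.2333}, {"x":-0.0017, "z":0.2567}, {"x":-0.0017, "z":0.265}, {"x":-0.0017, "z":0.265}]'
python3 nudge.py '[{}, {}, {}, {}, {}]' 0.025 40
python3 nudge.py '[{"z":-0.0667}, {"z":-0.15}, {"z":-0.25}, {"z":-0.3333}, {"x":0.05, "z":-0.3333}, {"x":0.1333, "z":-0.3333}, {"x":0.2167, "z":-0.3333}, {"x":0.3, "z":-0.3333}]'
python3 nudge.py '[{"x":0.0833}, {"x":0.1667}, {"x":0.1767, "z":0.0333}, {"x":0.1767, "z":0.1}, {"x":0.1767, "z":0.1}, {"x":0.1767, "z":0.1}]'
python3 -c "
from h import *
print(to(.5395,.156,.108,0))"
```

```text
clock: 19.98
tcp_pos: [0.5429, -0.1307, 0.0267]
orientation: [0.001, 0.707, 0.707, 0.0]
wrist_force: [-0.1, -1.1, 0.1]
finger_gap: 0.0602
grip_force: 0.0
clock: 20.6
tcp_pos: [0.5425, -0.1307, 0.0269]
orientation: [0.001, 0.707, 0.707, 0.0]
wrist_force: [-0.5, 0.8, 6.6]
finger_gap: 0.0328
grip_force: 39.5
clock: 21.6
tcp_pos: [0.5414, 0.051, 0.2256]
orientation: [0.0, 0.707, 0.707, 0.0]
wrist_force: [0.5, 0.2, -1.8]
finger_gap: 0.033
grip_force: 40.7
clock: 22.35
tcp_pos: [0.5421, 0.1556, 0.1665]
orientation: [0.0, 0.707, 0.707, 0.0]
wrist_force: [0.4, 0.0, -1.7]
finger_gap: 0.0326
grip_force: 40.7
[array([ 0.0004, -0.0026,  0.0584]), array([ 0.0009, -0.0001, -0.0003])]
```

Converted, 0.061 m / 0.6 = 0.1017, 0.055 m / 0.6 = 0.0917.

```bash
python3 nudge.py '[{"y":-0.0033, "z":0.0417}, {"y":-0.0033, "z":0.075}, {"y":-0.0033, "z":0.0917}, {"y":-0.0033, "z":0.1017}, {"y":-0.0033, "z":0.1017}]'
python3 nudge.py '[{}, {}, {}]' 0.046
python3 nudge.py '[{"z":-0.0667}, {"z":-0.15}, {"z":-0.2333}, {"x":-0.0667, "y":0.0083, "z":-0.2333}, {"x":-0.15, "y":0.0083, "z":-0.2333}, {"x":-0.2333, "y":0.0167, "z":-0.2333}, {"x":-0.3167, "y":0.0167, "z":-0.2333}, {"x":-0.4167, "y":0.0167, "z":-0.2333}]'
python3 nudge.py '[{"x":-0.0833}, {"x":-0.15}, {"x":-0.15}, {"x":-0.15}]' 0.06
python3 -c "
from h import *
im=cam('side')['image'][150:225,255:355,::-1];cv2.imwrite('pics/p4.png',cv2.resize(im,None,fx=8,fy=8,interpolation=2))
print(env.get_state()['tcp_pos'])
for s in(.034,.038,.042,.046,.05):
  print(s,[np.round((proj('side',p)-[255,150])*8+4) for p in [(.579-.09+.003,.177-.086-.003,.142-s),(.579+.09+.003,.177-.086+.002,.142-s)]])
print([ (z,np.round((proj('side',(.579-.096-.002,.177+.062-.003,z))-[255,150])*8+4)) for z in(.065,.07,.075,.128)])"
```

```text
clock: 22.98
tcp_pos: [0.5401, 0.1556, 0.1048]
orientation: [0.0, 0.707, 0.707, 0.0]
wrist_force: [0.3, -0.0, -1.5]
finger_gap: 0.0323
grip_force: 40.7
clock: 23.35
tcp_pos: [0.54, 0.1557, 0.1048]
orientation: [0.0, 0.707, 0.707, 0.0]
wrist_force: [-0.6, 0.3, 0.4]
finger_gap: 0.0458
grip_force: 0.0
clock: 24.35
tcp_pos: [0.5497, -0.0955, 0.2446]
orientation: [0.0, 0.707, 0.708, 0.0]
wrist_force: [0.7, 0.1, -0.8]
finger_gap: 0.0463
grip_force: 0.0
clock: 24.85
tcp_pos: [0.5495, -0.1841, 0.2443]
orientation: [-0.0, 0.707, 0.707, 0.0]
wrist_force: [0.1, 0.8, 0.6]
finger_gap: 0.0598
grip_force: 0.0
[ 0.54958087 -0.18350288  0.24435873]
0.034 [array([289., 339.]), array([735., 228.])]
0.038 [array([289., 349.]), array([735., 237.])]
0.042 [array([290., 359.]), array([735., 247.])]
0.046 [array([290., 368.]), array([735., 256.])]
0.05 [array([291., 378.]), array([735., 265.])]
[(0.065, array([133., 271.])), (0.07, array([132., 260.])), (0.075, array([131., 248.])), (0.128, array([121., 127.]))]
```

View pics/p4.png

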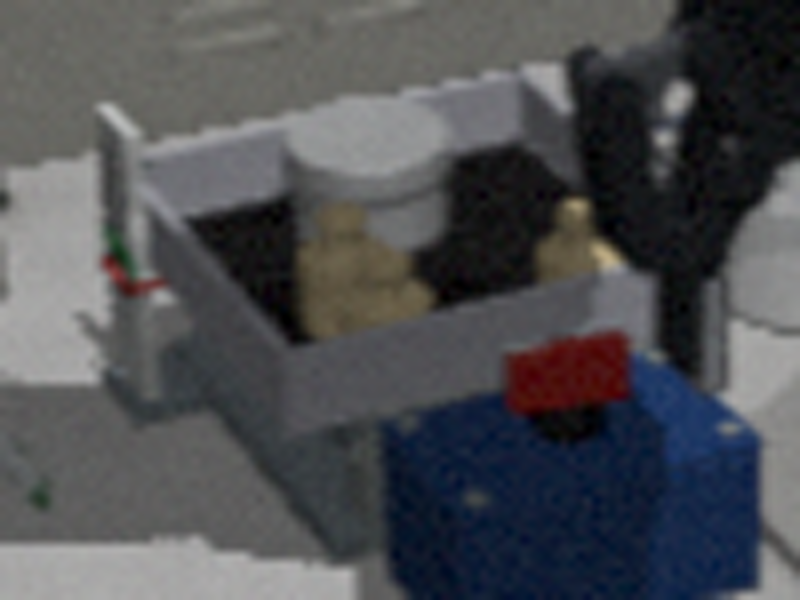

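The crop shows the tin and three weights standing on the pan. The red pointer crosses the post at about (130,278), near the lower part of the green, and the visible rim corner (288,350) suggests about 38 mm. The gripper hides the back corner, so I'll put spare C in the tray, then measure again with the arm away.

Converted, 0.218 m / 0.6 = 0.3633, 0.205 m / 0.6 = 0.3417.

```bash
python3 nudge.py '[{"x":-0.045, "y":0.0192, "z":0.05}, {"x":-0.045, "y":0.0192, "z":0.1333}, {"x":-0.045, "y":0.0192, "z":0.2167}, {"x":-0.045, "y":0.0192, "z":0.2917}, {"x":-0.045, "y":0.0192, "z":0.3417}, {"x":-0.045, "y":0.0192, "z":0.3633}, {"x":-0.045, "y":0.0192, "z":0.3633}]'
python3 nudge.py '[{}, {}, {}, {}, {}]' 0.025 40
python3 nudge.py '[{"z":-0.0667}, {"z":-0.1333}, {"x":-0.0667, "y":0.0167, "z":-0.1667}, {"x":-0.1333, "y":0.0333, "z":-0.1667}, {"x":-0.1633, "y":0.04, "z":-0.1333}, {"x":-0.1633, "y":0.04, "z":-0.075}, {"x":-0.1633, "y":0.04, "z":-0.0333}, {"x":-0.1633, "y":0.04, "z":-0.0333}]'
python3 -c "
from h import *
print(to(.585,-.309,.032,0))
im=cam('side')['image'][150:225,255:355,::-1];cv2.imwrite('pics/p5.png',cv2.resize(im,None,fx=8,fy=8,interpolation=2))"
```

```text
clock: 25.78
tcp_pos: [0.5611, -0.2103, 0.0261]
orientation: [-0.001, 0.707, 0.708, -0.0]
wrist_force: [-0.0, -0.4, 0.3]
finger_gap: 0.0602
grip_force: 0.0
clock: 26.4
tcp_pos: [0.5624, -0.2119, 0.0282]
orientation: [0.002, 0.707, 0.707, 0.001]
wrist_force: [-0.7, 0.3, 6.7]
finger_gap: 0.0329
grip_force: 40.4
clock: 27.4
tcp_pos: [0.5822, -0.3071, 0.0422]
orientation: [-0.004, 0.707, 0.707, -0.001]
wrist_force: [0.3, 0.2, -1.8]
finger_gap: 0.0324
grip_force: 40.5
[array([-0.0019,  0.0028,  0.0101]), array([-0.0067, -0.0048,  0.0001])]
```

View pics/p5.png

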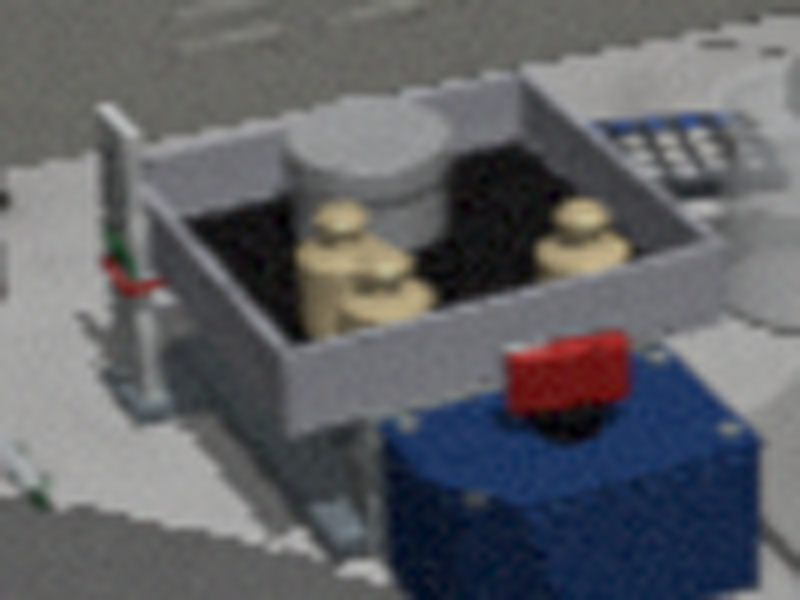

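The full right wall is now visible: back-right rim corner (722,242), front-right (286,352), pointer (130,278) beside the lower green. I'll compare the rim corner with the unloaded picture for an exact sink, and place C.

The manual's scale: shifts go in shares of 0.6 m and turns go in shares of 180 degrees. Converting my numbers, 0.013 m / 0.6 = 0.0217, 0.012 m / 0.6 = 0.02.

```bash
python3 nudge.py '[{"x":-0.0017, "y":0.0017, "z":0.01}, {"x":-0.0017, "y":0.0017, "z":0.02}, {"x":-0.0017, "y":0.0017, "z":0.0217}, {"x":-0.0017, "y":0.0017, "z":0.0217}]'
python3 nudge.py '[{}, {}, {}]' 0.046
python3 nudge.py '[{"z":-0.05}, {"z":-0.1333}, {"z":-0.1833}, {"z":-0.1833}]' 0.06
python3 - <<'E'
from h import *
a=cv2.imread('pics/side0.png'); b=cam('side')['image'][:,:,::-1]
k=8
A=cv2.resize(a[150:215,255:365],None,fx=k,fy=k,interpolation=2);B=cv2.resize(b[150:215,255:365].copy(),None,fx=k,fy=k,interpolation=2)
for (x0,x1) in[(600,715),(640,715),(560,700)]:
    xm=(x0+x1)/2; 
    y=int(352-(xm-286)*110/436)   # rim line
    t=B[y-35:y+65,x0:x1]
    r=cv2.matchTemplate(A[:y+60,x0-40:x1+40],t,cv2.TM_CCOEFF_NORMED); _,v,_,p=cv2.minMaxLoc(r)
    dy=(y-35)-p[1]; dx=p[0]-40
    # px per mm at rim
    P=np.array([.579+.09*(xm-286)/218-.09,.09,.142]); 
    q=[proj('side',P-[0,0,s])[1]*k for s in(0,.04)]
    print(v,dx,dy,"sink mm",dy/(q[1]-q[0])*40)
print(to(.4667,-.2288,.15,0),to(.5543,-.0439,.15,0))
cv2.imwrite('pics/all6.png',cv2.resize(b[140:340,200:440],None,fx=2.5,fy=2.5,interpolation=2))
crop('top',215,135,455,260,3.3,'t6.png')
E
```

```text
clock: 27.95
tcp_pos: [0.5862, -0.3103, 0.0335]
orientation: [0.0, 0.707, 0.707, -0.0]
wrist_force: [-0.3, -0.2, -1.4]
finger_gap: 0.0328
grip_force: 40.5
clock: 28.32
tcp_pos: [0.5864, -0.3105, 0.0337]
orientation: [0.0, 0.707, 0.707, 0.0]
wrist_force: [-0.5, -0.4, -0.0]
finger_gap: 0.0461
grip_force: 0.0
clock: 28.82
tcp_pos: [0.5879, -0.3115, 0.147]
orientation: [0.003, 0.707, 0.707, 0.001]
wrist_force: [0.9, -0.2, -0.2]
finger_gap: 0.0596
grip_force: 0.0
0.4708515703678131 -40 95 sink mm 39.36383600457853
0.9664536714553833 1 109 sink mm 45.22903903881763
0.298544317483902 -40 74 sink mm 30.60274650995376
[array([ 0.082 , -0.1202, -0.0057]), array([0.0026, 0.0018, 0.    ])] [array([ 0.2669, -0.0326, -0.0059]), array([0.0026, 0.0018, 0.    ])]
```

View pics/t6.png

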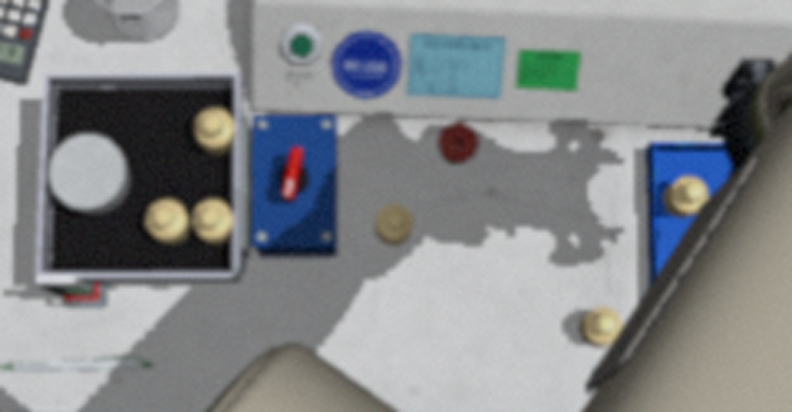

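The top view shows the tin (90,172) with three weights on the pan, A at (395,222), F at (602,326), and C in the tray (688,193). The template match suggests a sink near 45 mm, which is borderline, so I'll measure the rim edge more carefully.

```bash
cat > sink.py <<'E'
from h import *
from scipy.optimize import brentq
def edges(g,x0,y0,s,cols):
    out=[]
    for u in cols:
        c=int(round(u)); # full-res column
        # search dark->light edge around rim line inner edge
        L=lambda S:proj('side',(xl(u,S),YR,.142-S))
        out.append(c)
    return out
YI=lambda x:.177-.082+.03*(x-.579)   # inner edge of right wall
def measure(img,lo,hi,xs):
    "for each x along the right wall, sink at which the inner rim edge is seen"
    g=cv2.GaussianBlur(cv2.cvtColor(img,cv2.COLOR_BGR2GRAY).astype(np.float32),(0,0),.7); r=[]
    S=np.arange(lo,hi,.0005)
    for x in xs:
        p=np.array([proj('side',(x,YI(x),.142-s)) for s in S],np.float32)
        v=cv2.remap(g,p[:,0].reshape(1,-1),p[:,1].reshape(1,-1),cv2.INTER_LINEAR)[0]
        d=np.gradient(v); i=int(np.argmin(d)); # sinking = moving down the image: light(rim)... sign tested below
        j=int(np.argmax(d)); r.append((round(x,3),S[i]*1e3,d[i],S[j]*1e3,d[j]))
    return np.array(r)
if __name__=="__main__":
    np.set_printoptions(precision=1,suppress=True,linewidth=120)
    a=cv2.imread('pics/side0.png'); b=np.mean([cam('side')['image'] for _ in range(5)],0).astype(np.uint8)[:,:,::-1].copy()
    cv2.imwrite('pics/side_now.png',b)
    xs=np.arange(.50,.66,.01)
    A=measure(a,-.02,.02,xs);B=measure(b,.02,.06,xs)
    print(np.c_[A[:,0]*1000,A[:,1:],B[:,1:],B[:,3]-A[:,3]])
E
python3 sink.py
```

```text
[[500.  -13.5  -0.6  -4.5   8.   35.   -1.   41.5   5.8  46. ]
 [510.    2.   -0.3  -4.5   7.7  45.5  -1.   39.5   1.8  44. ]
 [520.  -12.5  -0.3  -5.5   7.3  36.   -3.3  27.    4.   32.5]
 [530.    2.5  -0.6  -7.    6.5  23.   -4.9  27.5   5.3  34.5]
 [540.    2.   -0.7  -5.5   7.7  41.5  -3.1  28.    3.8  33.5]
 [550.    2.   -0.5  -5.5   8.   46.   -1.   29.5   4.7  35. ]
 [560.  -16.5  -0.3  -7.    7.3  47.5  -0.3  39.5   7.5  46.5]
 [570.    9.   -0.3  -5.5   6.7  49.5  -0.3  38.    7.   43.5]
 [580.  -17.   -0.5  -4.5   7.4  48.5  -0.6  38.    6.5  42.5]
 [590.  -15.   -0.3  -6.    7.7  30.5  -1.6  40.5   6.4  46.5]
 [600.  -20.   -0.4  -7.    7.5  34.5  -2.9  23.5   5.5  30.5]
 [610.    2.5  -0.6  -6.    6.8  20.   -5.4  29.    5.7  35. ]
 [620.  -20.   -2.4  -4.    7.1  41.5  -3.8  27.5   4.8  31.5]
 [630.  -11.5  -1.9  -5.5   6.9  48.5  -0.9  30.    3.3  35.5]
 [640.    0.5  -0.5  -7.    4.4  21.   -1.1  40.5   4.5  47.5]
 [650.  -20.   -4.7  -7.5   4.3  25.   -3.   39.    4.7  46.5]
 [660.  -14.5  -3.9  -5.    2.1  29.5  -3.1  21.    9.   26. ]]
```

Eight unobstructed rim samples give a sink of about 45.4 mm, at the edge of the band, so the tin is about 0.53 kg. Two weights should give about 37 mm. I'll take B off the pan again.

Converted, 0.42 m / 0.6 = 0.7, 0.36 m / 0.6 = 0.6.

```bash
python3 nudge.py '[{"x":0.0333, "z":-0.0833}, {"x":0.1, "z":-0.1667}, {"x":0.2, "y":-0.0167, "z":-0.1667}, {"x":0.3, "y":-0.0333, "z":-0.1667}, {"x":0.4, "y":-0.0417, "z":-0.1667}, {"x":0.5, "y":-0.05, "z":-0.1667}, {"x":0.6, "y":-0.0583, "z":-0.1667}, {"x":0.7, "y":-0.0667, "z":-0.1667}]' 0.048
python3 nudge.py '[{"x":0.0667, "y":-0.0083, "z":0.0333}, {"x":0.0767, "y":-0.01, "z":0.0833}, {"x":0.0767, "y":-0.01, "z":0.1167}, {"x":0.0767, "y":-0.01, "z":0.1167}, {"x":0.0767, "y":-0.01, "z":0.1167}]'
python3 -c "
from h import *
print(to(.540,.156,.096,0))"
```

```text
clock: 30.18
tcp_pos: [0.5456, 0.1115, 0.2427]
orientation: [-0.0, 0.707, 0.707, -0.0]
wrist_force: [0.4, 0.4, 0.9]
finger_gap: 0.0478
grip_force: 0.0
clock: 30.8
tcp_pos: [0.5405, 0.1555, 0.1737]
orientation: [0.0, 0.707, 0.707, 0.0]
wrist_force: [-0.9, -0.6, 0.8]
finger_gap: 0.0481
grip_force: 0.0
[array([ 0.0005, -0.0005,  0.0777]), array([ 0.0004,  0.    , -0.0003])]
```

Converted, 0.078 m / 0.6 = 0.13, 0.07 m / 0.6 = 0.1167.

```bash
python3 nudge.py '[{"z":0.05}, {"z":0.0917}, {"z":0.1167}, {"z":0.13}, {"z":0.13}]'
python3 nudge.py '[{}, {}, {}, {}, {}]' 0.025 40
python3 nudge.py '[{"z":-0.05}, {"z":-0.1167}, {"z":-0.2}, {"z":-0.25}, {"x":-0.0833, "y":0.0083, "z":-0.25}, {"x":-0.1667, "y":0.0167, "z":-0.25}, {"x":-0.2667, "y":0.025, "z":-0.25}, {"x":-0.3667, "y":0.0333, "z":-0.25}]'
python3 nudge.py '[{"x":-0.1, "y":0.01}, {"x":-0.2, "y":0.02}, {"x":-0.3, "y":0.03}, {"x":-0.4, "y":0.04}, {"x":-0.475, "y":0.0433, "z":0.0333}, {"x":-0.48, "y":0.0433, "z":0.1167}, {"x":-0.48, "y":0.0433, "z":0.2}, {"x":-0.48, "y":0.0433, "z":0.2667}]'
python3 nudge.py '[{}, {}]'
python3 -c "
from h import *
print(to(.586,-.352,.032,0))"
python3 sink.py | awk '{print $1,$2,$5,$9,$10,$11}'
```

```text
clock: 31.42
tcp_pos: [0.5404, 0.1556, 0.0955]
orientation: [0.0, 0.707, 0.707, 0.0]
wrist_force: [-0.6, -0.0, 0.1]
finger_gap: 0.0481
grip_force: 0.0
clock: 32.05
tcp_pos: [0.5405, 0.1557, 0.0955]
orientation: [0.0, 0.707, 0.707, 0.0]
wrist_force: [0.8, -1.1, -0.1]
finger_gap: 0.0326
grip_force: 40.0
clock: 33.05
tcp_pos: [0.5595, -0.0657, 0.2447]
orientation: [-0.001, 0.707, 0.707, -0.0]
wrist_force: [1.0, 0.0, -2.4]
finger_gap: 0.0321
grip_force: 40.3
clock: 34.05
tcp_pos: [0.5845, -0.3515, 0.0818]
orientation: [-0.002, 0.707, 0.707, -0.0]
wrist_force: [-0.1, -0.2, -2.0]
finger_gap: 0.0328
grip_force: 40.3
clock: 34.3
tcp_pos: [0.5867, -0.3526, 0.0866]
orientation: [0.001, 0.707, 0.707, 0.0]
wrist_force: [0.2, -0.1, -1.4]
finger_gap: 0.0328
grip_force: 40.4
[array([ 0.0007, -0.0007,  0.0546]), array([0.0008, 0.0007, 0.0001])]
[[500. -13.5 8. 6.9 35. ]
[510. 2. 7.7 6.1 36.5] 
[520. -12.5 7.3 2.8 26. ]
[530. 2.5 6.5 4.7 29. ]
[540. 2. 7.7 4.2 27.5] 
[550. 2. 8. 4.4 25.5] 
[560. -16.5 7.3 6.6 39. ]
[570. 9. 6.7 7.4 38. ]
[580. -17. 7.4 7.3 35. ]
[590. -15. 7.7 6.1 37. ]
[600. -20. 7.5 4.2 28. ]
[610. 2.5 6.8 5. 28.5] 
[620. -20. 7.1 4.5 25. ]
[630. -11.5 6.9 2.5 35.5] 
[640. 0.5 4.4 3.9 36. ]
[650. -20. 4.3 4.8 41. ]
[660. -14.5 2.1 5.7 26. ]]
```

Converted, 0.0525 m / 0.6 = 0.0875, 0.043 m / 0.6 = 0.0717.

```bash
python3 nudge.py '[{"z":0.0417}, {"z":0.0717}, {"z":0.0875}, {"z":0.0875}]'
python3 nudge.py '[{}, {}, {}]' 0.046
python3 nudge.py '[{"z":-0.05}, {"z":-0.1333}, {"z":-0.2333}, {"z":-0.2333}]' 0.06
python3 -c "
from h import *
im=cam('side')['image'][140:340,255:435,::-1]
a=cv2.resize(im,None,fx=3,fy=3,interpolation=2); b=cv2.resize(im[10:70,:30].copy(),None,fx=8,fy=8,interpolation=2)
o=np.zeros((600,790,3),np.uint8);o[:600,:540]=a;o[:480,545:785]=b;cv2.imwrite('pics/v7.png',o)
print(to(.4667,-.2288,.027,0))"
```

```text
clock: 35.05
tcp_pos: [0.5862, -0.3523, 0.0337]
orientation: [0.0, 0.707, 0.707, -0.0]
wrist_force: [-1.6, 1.8, 2.6]
finger_gap: 0.0325
grip_force: 41.2
clock: 35.42
tcp_pos: [0.5863, -0.3525, 0.0329]
orientation: [0.0, 0.707, 0.707, -0.0]
wrist_force: [-0.4, 0.8, -0.8]
finger_gap: 0.046
grip_force: 0.0
clock: 35.92
tcp_pos: [0.589, -0.3544, 0.1796]
orientation: [0.006, 0.707, 0.707, 0.001]
wrist_force: [-0.2, -1.0, -0.3]
finger_gap: 0.0599
grip_force: 0.0
[array([ 0.1253, -0.1218,  0.1481]), array([0.0052, 0.0041, 0.    ])]
```

View pics/v7.png

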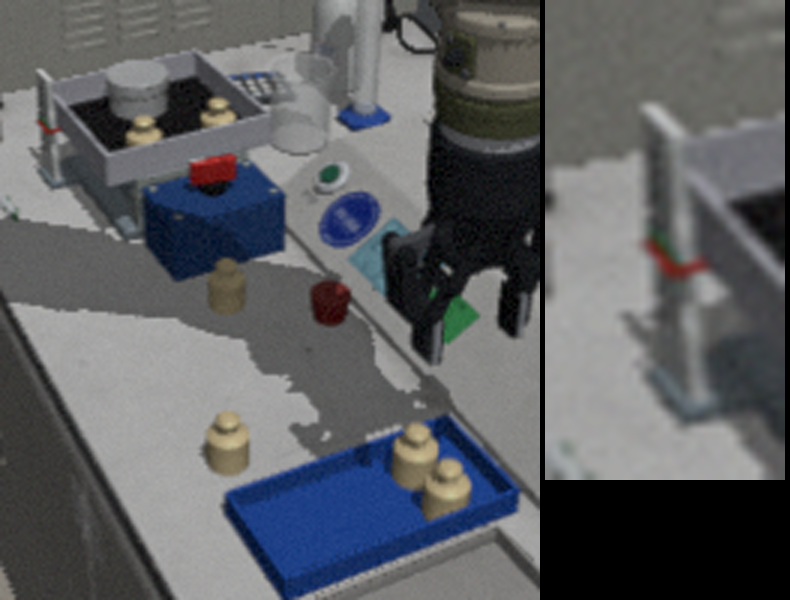

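The pointer now covers the green band (inset (675,258)), B and C stand in the tray, and F (228,445) and A (228,288) stand unmoved. Picking F.

Converted, 0.147 m / 0.6 = 0.245, -0.08 m / 0.6 = -0.1333.

```bash
python3 nudge.py '[{"x":0.0667, "y":-0.0667}, {"x":0.1333, "y":-0.1333}, {"x":0.1917, "y":-0.1833, "z":0.0333}, {"x":0.2067, "y":-0.2, "z":0.1}, {"x":0.2067, "y":-0.2, "z":0.1667}, {"x":0.2067, "y":-0.2, "z":0.2167}, {"x":0.2067, "y":-0.2, "z":0.245}, {"x":0.2067, "y":-0.2, "z":0.245}]'
python3 nudge.py '[{}, {}, {}, {}, {}]' 0.025 40
python3 nudge.py '[{"z":-0.0667}, {"z":-0.1333}, {"x":-0.0667, "y":0.0167, "z":-0.15}, {"x":-0.1167, "y":0.03, "z":-0.15}, {"x":-0.1333, "y":0.0333, "z":-0.1}, {"x":-0.1333, "y":0.0333, "z":-0.05}, {"x":-0.1333, "y":0.0333, "z":-0.0117}, {"x":-0.1333, "y":0.0333, "z":-0.0117}]'
python3 -c "
from h import *
print(to(.486,-.309,.032,0))"
```

```text
clock: 36.98
tcp_pos: [0.4639, -0.2267, 0.0232]
orientation: [-0.003, 0.707, 0.707, -0.001]
wrist_force: [0.7, -0.3, 0.1]
finger_gap: 0.0604
grip_force: 0.0
clock: 37.6
tcp_pos: [0.4666, -0.2286, 0.0264]
orientation: [0.001, 0.707, 0.707, 0.0]
wrist_force: [-0.8, 0.1, 5.6]
finger_gap: 0.0328
grip_force: 40.4
clock: 38.6
tcp_pos: [0.4852, -0.3076, 0.031]
orientation: [-0.002, 0.707, 0.707, -0.0]
wrist_force: [-0.6, 0.3, -2.3]
finger_gap: 0.0328
grip_force: 42.1
[array([-0.0014,  0.0008, -0.001 ]), array([-0.0024, -0.002 , -0.0001])]
```

```bash
python3 nudge.py '[{"z":0.0033}, {"z":0.0033}]'
python3 nudge.py '[{}, {}, {}]' 0.046
python3 nudge.py '[{"z":-0.0667}, {"z":-0.15}, {"z":-0.2333}, {"x":0.0667, "y":0.0167, "z":-0.25}, {"x":0.15, "y":0.0417, "z":-0.25}, {"x":0.2333, "y":0.0667, "z":-0.25}, {"x":0.3167, "y":0.0833, "z":-0.25}, {"x":0.4, "y":0.1033, "z":-0.25}]' 0.06
python3 nudge.py '[{"x":0.04, "y":0.01}, {"x":0.04, "y":0.01}, {"x":0.04, "y":0.01}]'
python3 -c "
from h import *
print(to(.5543,-.0439,.027,0))"
```

```text
clock: 38.85
tcp_pos: [0.4862, -0.3083, 0.031]
orientation: [0.0, 0.707, 0.707, -0.0]
wrist_force: [-0.1, -0.5, -1.7]
finger_gap: 0.0324
grip_force: 42.1
clock: 39.22
tcp_pos: [0.4864, -0.3085, 0.0312]
orientation: [0.0, 0.707, 0.707, 0.0]
wrist_force: [0.4, 0.1, 1.4]
finger_gap: 0.0458
grip_force: 0.0
clock: 40.22
tcp_pos: [0.5484, -0.0668, 0.1811]
orientation: [0.0, 0.707, 0.707, 0.0]
wrist_force: [0.2, -0.5, -0.1]
finger_gap: 0.06
grip_force: 0.0
clock: 40.6
tcp_pos: [0.5541, -0.0447, 0.1808]
orientation: [0.0, 0.707, 0.707, -0.0]
wrist_force: [0.1, -0.6, 0.2]
finger_gap: 0.0601
grip_force: 0.0
[array([0.0009, 0.0002, 0.1538]), array([ 0.    ,  0.0005, -0.    ])]
```

Converted, 0.154 m / 0.6 = 0.2567, 0.147 m / 0.6 = 0.245.

```bash
python3 nudge.py '[{"z":0.0833}, {"z":0.15}, {"z":0.2167}, {"z":0.245}, {"z":0.2567}, {"z":0.2567}]'
python3 nudge.py '[{}, {}, {}, {}, {}]' 0.025 40
python3 nudge.py '[{"z":-0.0667}, {"z":-0.15}, {"z":-0.2}, {"x":-0.0833, "y":-0.025, "z":-0.2}, {"x":-0.1667, "y":-0.05, "z":-0.2}, {"x":-0.25, "y":-0.075, "z":-0.2}, {"x":-0.35, "y":-0.0917, "z":-0.2}, {"x":-0.4333, "y":-0.1033, "z":-0.2}]'
python3 nudge.py '[{"x":-0.0667, "y":-0.0083, "z":0.0167}, {"x":-0.0783, "y":-0.01, "z":0.0833}, {"x":-0.0783, "y":-0.01, "z":0.15}, {"x":-0.0783, "y":-0.01, "z":0.1917}, {"x":-0.0783, "y":-0.01, "z":0.1917}, {"x":-0.0783, "y":-0.01, "z":0.1917}]'
python3 -c "
from h import *
print(to(.486,-.351,.032,0))"
```

```text
clock: 41.35
tcp_pos: [0.5541, -0.0452, 0.0269]
orientation: [-0.0, 0.708, 0.707, -0.0]
wrist_force: [0.4, 0.4, 0.2]
finger_gap: 0.0598
grip_force: 0.0
clock: 41.98
tcp_pos: [0.5551, -0.0447, 0.0281]
orientation: [0.001, 0.707, 0.707, 0.0]
wrist_force: [-2.2, -0.8, 6.2]
finger_gap: 0.0324
grip_force: 40.2
clock: 42.98
tcp_pos: [0.4914, -0.3061, 0.1468]
orientation: [0.0, 0.707, 0.707, 0.0]
wrist_force: [1.8, -0.1, -1.8]
finger_gap: 0.0326
grip_force: 40.7
clock: 43.72
tcp_pos: [0.4861, -0.3511, 0.0316]
orientation: [-0.0, 0.707, 0.707, 0.0]
wrist_force: [0.5, -0.2, -1.8]
finger_gap: 0.0324
grip_force: 45.9
[array([ 0.0001, -0.0001, -0.0004]), array([-0.0003, -0.0004,  0.0002])]
```

Converted, 0.22 m / 0.6 = 0.3667, -0.18 m / 0.6 = -0.3, -1.41 rad / 3.1416 = -0.4488.

```bash
python3 nudge.py '[{}, {}, {}]' 0.046
python3 nudge.py '[{"z":-0.0667}, {"z":-0.15}, {"z":-0.2333}, {"x":0.05, "y":0.0167, "z":-0.2833}, {"x":0.1167, "y":0.0333, "z":-0.3}, {"x":0.2, "y":0.05, "z":-0.3}, {"x":0.2833, "y":0.0667, "z":-0.3}, {"x":0.3667, "y":0.0833, "z":-0.3}]' 0.035
python3 nudge.py '[{"x":0.0667, "y":0.0167, "drz":-0.0573}, {"x":0.1333, "y":0.0333, "drz":-0.1146}, {"x":0.2, "y":0.05, "drz":-0.1719}, {"x":0.25, "y":0.0667, "drz":-0.2292}, {"x":0.2833, "y":0.075, "drz":-0.2865}, {"x":0.2967, "y":0.08, "drz":-0.3438}, {"x":0.2967, "y":0.08, "drz":-0.4011}, {"x":0.2967, "y":0.08, "drz":-0.4488}]'
python3 nudge.py '[{}, {}]'
python3 -c "
from h import *
print(to(.584,.0468,.097,-1.571-.16),env.get_state()['tcp_pos'],env.get_state()['joint_pos'])
cam('top');cam('side');i=CAM['top']['image'][135:260,215:455,::-1];cv2.imwrite('pics/t8.png',cv2.resize(i,None,fx=3.3,fy=3.3,interpolation=2))"
```

```text
clock: 44.1
tcp_pos: [0.4864, -0.3515, 0.0323]
orientation: [0.0, 0.707, 0.707, -0.0]
wrist_force: [-0.1, -0.4, -0.2]
finger_gap: 0.0459
grip_force: 0.0
clock: 45.1
tcp_pos: [0.5364, -0.1298, 0.2122]
orientation: [0.0, 0.707, 0.707, 0.0]
wrist_force: [0.3, 0.0, 0.3]
finger_gap: 0.0349
grip_force: 0.0
clock: 46.1
tcp_pos: [0.5842, 0.047, 0.2119]
orientation: [0.0, 0.077, 0.997, -0.0]
wrist_force: [-0.6, -0.6, 0.3]
finger_gap: 0.0352
grip_force: 0.0
clock: 46.35
tcp_pos: [0.5842, 0.0466, 0.2119]
orientation: [0.0, 0.082, 0.997, -0.0]
wrist_force: [1.1, -0.3, -0.7]
finger_gap: 0.0352
grip_force: 0.0
[array([2.000e-04, 1.000e-04, 1.149e-01]), array([-0.    ,  0.0002, -0.0032])] [0.5841672  0.04663551 0.21187907] [-5.72430713e-02  3.48587962e-01 -5.74544975e-03  1.21625894e+00
 -7.04858136e-05  1.06119828e-01]
```

View pics/t8.png

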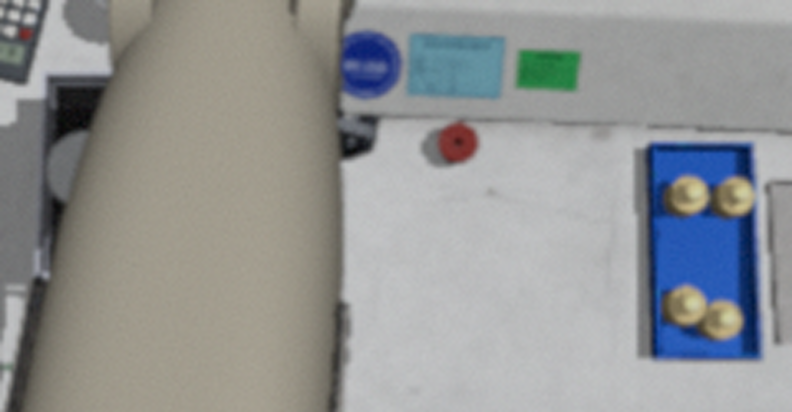

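All four spare weights are in the tray ((688,195), (735,197), (685,305), (722,320)). Now grasping the wing.

Converted, 0.114 m / 0.6 = 0.19, 0.11 m / 0.6 = 0.1833.

```bash
python3 nudge.py '[{"z":0.0667}, {"z":0.125}, {"z":0.1667}, {"z":0.1833}, {"z":0.19}, {"z":0.19}]' 0.032
python3 nudge.py '[{}, {}, {}, {}, {}]' 0.003 50
python3 -c "
from h import *
s=env.get_state();print(s['wrist_force'],s['ft_torque'])"
```

```text
clock: 47.2
tcp_pos: [0.5847, 0.0467, 0.0985]
orientation: [0.001, 0.08, 0.997, -0.0]
wrist_force: [0.2, 0.0, 0.5]
finger_gap: 0.0319
grip_force: 0.0
clock: 47.82
tcp_pos: [0.5857, 0.0483, 0.0996]
orientation: [0.002, 0.08, 0.997, 0.002]
wrist_force: [0.3, 5.5, 3.7]
finger_gap: 0.0095
grip_force: 51.7
[0.33872182 5.48479576 3.74393241] [ 1.09194186 -0.10644947  0.00351018]
```

Converted, 0.7 rad / 3.1416 = 0.2228.

```bash
python3 nudge.py '[{"drz":0.0318}, {"drz":0.0637}, {"drz":0.0955}, {"drz":0.1273}, {"drz":0.1592}, {"drz":0.191}, {"drz":0.2228}, {"drz":0.2228}]'
python3 -c "
from h import *
s=env.get_state();print(s['wrist_force'],s['ft_torque'])"
```

```text
clock: 48.82
tcp_pos: [0.5849, 0.0471, 0.0996]
orientation: [0.001, 0.417, 0.909, 0.001]
wrist_force: [-1.1, 1.4, 5.0]
finger_gap: 0.0101
grip_force: 52.0
[-1.14526473  1.39962569  4.9634791 ] [ 0.27929388  0.43704157 -0.05532398]
```

Converted, 0.69 rad / 3.1416 = 0.2196.

```bash
python3 nudge.py '[{"drz":0.0318}, {"drz":0.0637}, {"drz":0.0955}, {"drz":0.1273}, {"drz":0.1592}, {"drz":0.191}, {"drz":0.2196}, {"drz":0.2196}]'
python3 nudge.py '[{}, {}]'
python3 -c "
from h import *
s=env.get_state();print(s['wrist_force'],s['ft_torque'],s['joint_pos'])"
```

```text
clock: 49.82
tcp_pos: [0.5835, 0.0467, 0.0995]
orientation: [0.0, 0.7, 0.714, -0.0]
wrist_force: [-5.6, -0.4, 8.9]
finger_gap: 0.01
grip_force: 52.5
clock: 50.08
tcp_pos: [0.5835, 0.0467, 0.0995]
orientation: [0.0, 0.7, 0.714, -0.0]
wrist_force: [-4.4, 0.4, 9.1]
finger_gap: 0.0101
grip_force: 52.5
[-4.38998141  0.39681655  9.08146654] [ 0.04668503  1.13823379 -0.04970645] [-5.70217349e-02  4.21231566e-01 -1.86386669e-01  9.63241572e-01
 -4.27037000e-04  1.49380967e+00]
```

It turned home without resistance. Releasing and backing off to check.

Converted, -0.28 m / 0.6 = -0.4667, -0.22 m / 0.6 = -0.3667.

```bash
python3 nudge.py '[{}, {}, {}]' 0.032
python3 nudge.py '[{"z":-0.05}, {"z":-0.1167}, {"z":-0.2}, {"x":-0.0833, "z":-0.2333}, {"x":-0.1667, "z":-0.2333}, {"x":-0.2667, "z":-0.2333}, {"x":-0.3667, "z":-0.2333}, {"x":-0.4667, "z":-0.2333}]'
python3 nudge.py '[{"x":-0.0833}, {"x":-0.1667}, {"x":-0.1667}, {"x":-0.1667}]'
python3 -c "
from h import *
a=cv2.resize(cam('side')['image'][140:340,255:445,::-1],None,fx=2,fy=2,interpolation=2);b=cv2.resize(cam('top')['image'][135:260,215:415,::-1],None,fx=2,fy=2,interpolation=2)
o=np.zeros((400,790,3),np.uint8);o[:,:380]=a;o[:250,385:785]=b;cv2.imwrite('pics/v9.png',o)"
python3 sink.py | awk '{print $1,$2,$9,$10,$11}' | egrep '500|510|5[6-9]0|6[45]0'
```

```text
clock: 50.45
tcp_pos: [0.5843, 0.0466, 0.0977]
orientation: [0.0, 0.7, 0.714, -0.0]
wrist_force: [-0.6, 0.1, 0.1]
finger_gap: 0.0315
grip_force: 0.0
clock: 51.45
tcp_pos: [0.5897, -0.2351, 0.2377]
orientation: [0.0, 0.7, 0.714, 0.0]
wrist_force: [1.3, 0.4, -0.4]
finger_gap: 0.0322
grip_force: 0.0
clock: 51.95
tcp_pos: [0.5915, -0.3331, 0.2372]
orientation: [-0.001, 0.7, 0.714, 0.0]
wrist_force: [-0.2, 0.7, -0.2]
finger_gap: 0.0319
grip_force: 0.0
[[500. -13.5 6.1 35. ]
[510. 2. 6. 36.5] 
[560. -16.5 6.6 39. ]
[570. 9. 7.3 38. ]
[580. -17. 7.3 35. ]
[590. -15. 6. 36.5] 
[640. 0.5 3.8 37.5] 
[650. -20. 4.8 41. ]
```

View pics/v9.png

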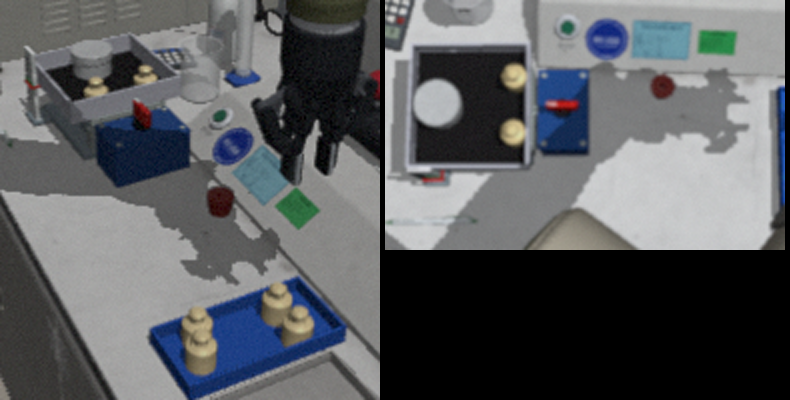

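The wing (562,104 in the top inset) now lies across, a quarter turn on. The pointer is on the band (about 37 mm sink), the tin and two weights stand on the pan, four weights are in the tray, and the stopper is untouched. Handing in.

```bash
python3 -c "
from workcell import env, job, read_camera
print(job.hand_in())"
```

```text
the job is handed in; nothing more can be done
None
```

I handed the job in, but no verdict was returned: the tin and two weights hold the pan at about 37 mm (on the green band), the knob is turned about 1.39 rad to home, the other four weights are in the blue tray, and I did not touch the stopper or the tape roll.

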